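# Release the captive screw and open the control unit's hatch

### The job

Open the service hatch on top of the grey control unit to get at its fuses. Draw its spring-loaded knurled screw up until you feel it meet its holding thread, keep a light pull on it and wind it anticlockwise (seen from above) until the thread holds it out and its nose is clear of the latch plate, then slide the hatch fully open and let go with the screw still out. Do not force the thread or the locked hatch, and leave the flask, the bottle and the heat sink where they stand.

Things in the scene. Friction and masses are not known exactly. Their poses are not given: they have to be found in the camera images.
- control_unit: Grey control unit, fixed, 220 mm in x, 310 mm in y, flat top 85 mm above the bench. Origin under its centre, on the bench; its x points away from its front panel (which faces the robot), y to the left, z up; turned about z by up to 0.35 rad. Directions below are in this frame. The hatch lies on its top, towards -y.
- hatch (a joint): How far the hatch is open, m: 0 closed, 0.075 at its stop; slides to the unit's +y between two rails 6.5 mm high, 60 mm either side of the screw. Aluminium plate 114 (x) x 126 (y) x 3 mm, upper face 88 mm above the bench. 1.5 N of friction; it slides only while the screw's nose is clear of the latch plate.
- hatch_lip (a point): Top middle of the upright finger lip at the hatch's +y end: 60 mm wide in x, 2.5 mm thick, 15 mm high above the hatch; 97.5 mm to +y of the screw's axis. Moves with the hatch.
- thumbscrew: Captive screw, upright, on the hatch near its -y end (hatch closed: 15 mm to -x, 92 mm to -y of the unit's origin). Origin: centre of its knurled steel head, 28 mm across, 20 mm high, at rest 117 mm above the bench (29 mm above the hatch). z up along its axis. A spring holds it down: 4 N at rest, 0.2 N more per mm out; weight 0.7 N. Below its thread it spins freely.
- screw_out (a joint): How far the screw is drawn up from rest, m: hard stop at 0.020. Drawn straight up it meets the thread somewhere between 0.003 and 0.011 (where the thread's start lies is unknown) and goes no further without turning. Turned anticlockwise from above under a light upward pull (4 N or so above the spring) it climbs 2.5 mm a radian. One to five radians in all bring it past 0.013.
- screw_nose (a point): Lower end of the screw's plain nose, 8 mm across, on its axis, 47 mm below the head's centre. At rest it stands 13 mm deep in the latch plate's hole, so it is clear when screw_out is above 0.013.
- sleeve: Dark steel sleeve on the hatch round the screw's shank, 21 mm across, 18 mm high, foot flange 31 mm across and 2 mm high. Origin on the screw's axis at the hatch's upper face. It holds the thread (see sleeve_mouth). More than 15 N between screw and sleeve spoils the thread.
- sleeve_mouth (a point): Top of the sleeve, on the axis, 1 mm below the head at rest. The thread inside: right-handed, two starts, 16 mm a turn, about 1 mm up-and-down play. Once past a start (about half a turn at most from where it met the thread) the screw stays out when let go, sinking 1 to 1.5 mm; before that it springs back and must be drawn up again, the turning not being lost.
- latch_plate: Fixed steel cross-strip just under the hatch (seen when open) with a 10 mm hole that takes the screw's nose. Origin: centre of the hole at the strip's top face, 83 mm above the bench. More than 25 N between nose and plate spoils them.
- flask: Empty conical glass flask, 84 mm across the foot, 130 mm high, on the bench to the unit's +y side. Origin under its centre.
- reagent_bottle: Black bottle, 62 mm across, 135 mm high, on the bench to the unit's -y side. Origin under its centre.
- heat_sink: Loose black finned heat sink, 50 x 50 x 28 mm, on the bench behind the unit (+x). Origin under its centre.

How it is judged:
On the way, in this order (a step that is already met when the one before it is completed fails the run):
1. the screw is wound out, its nose clear of the latch plate (value of joint screw_out above 0.013 m), for 0.2 s.
2. the hatch is slid fully open (value of joint hatch above 0.07 m), for 0.2 s.
At the end, for the whole second after the job is handed in: The hatch is within 5 mm of its open stop (joint above 0.070 m) and at rest, and the screw, let go, is still held out by its thread (more than 7 mm from its rest, not moving) (value of joint hatch above 0.07 m and value of joint screw_out above 0.007 m and velocity of joint each of hatch, screw_out below 0.005 m/s and velocity of joint screw_out above -0.005 m/s); the robot touches nothing.
It fails at once if the thread is forced: more than 15 N between the screw and its sleeve (contact force between thumbscrew and sleeve above 15 N).
It fails at once if the locked hatch is forced: more than 25 N between the screw's nose and the latch plate (contact force between thumbscrew and latch_plate above 25 N).
It fails at once if the flask is moved more than 15 mm (distance of flask from where it was at the start of the episode above 0.015 m).
It fails at once if the bottle is moved more than 15 mm (distance of reagent_bottle from where it was at the start of the episode above 0.015 m).
It fails at once if the heat sink is moved more than 15 mm (distance of heat_sink from where it was at the start of the episode above 0.015 m).
It also fails if it takes over 67 s, if anything falls off the work surface, if the arm or the gripper's body presses on something with over 40 N, if the wrist force passes 120 N, or if a joint passes its speed limit or range.

### The arm

A 6-joint arm with a two-finger parallel gripper is mounted at the origin on the work surface. World frame = base frame: x ahead of the robot, y to its left, z up, the work surface at z = 0. Lengths are in m, angles in rad, forces in N, time in s.
With the tool pointing down it reaches from about 0.3 to 0.95 m from the base axis. Payload 3.1 kg.
Tool frame: the origin (TCP) lies at the centre of the arm's flange, where the gripper is bolted on; the fingertips stand 173 mm ahead of it and the grasp point (between the pads) lies 155 mm ahead of it; x points along the fingers, y is the direction in which the jaws open and shut, and the axes are right-handed (so a half turn about x gives the same grasp; the last joint's range is limited). The gripper opens to 85 mm and grips with 20 to 120 N. Pads are 22 mm wide; open, the fingers measure 114 mm over their backs; the gripper's body (76 mm by 85 mm) begins 54 mm behind the grasp point. The pads swing forward as they close: fully open they stand 13 mm farther back than shut.
Start: joints at [-1.179, 0.308, 1.634, -0, 1.2, -0.07], TCP at [0.278, -0.56, 0.405] pointing down, gripper open.
Joint ranges: [-3.06, 3.06], [-0.79, 1.96], [0.05, 2.63], [-1.19, 4.34], [0.05, 2.64], [-2.94, 2.94]. Speed limits (rad/s): [2.79, 2.79, 3.14, 3.14, 3.14, 3.14].

### API

Orientations are given as a unit quaternion [x, y, z, w].
In Python, from cell import * gives the robot as it stands. The module is installed in compiled form; this text tells all that it offers.
- The arm moves only by the shell command python3 -m inch 'ROWS' [FORCE]. ROWS is JSON, a list that holds one entry, the list of rows, each a list of 7 numbers: the shift along the tool's x, y, z in m, then the turn, a rotation vector about the tool's x, y, z in rad, then the closure in counts, from 0 (fully open) to 255 (shut). In form: [[[tx, ty, tz, rx, ry, rz, fingers], ...]]. A call has 1 to 12 rows; each row shifts and turns the commanded pose from where the row before left it, along the tool's axes as they then stand; what a row does not reach is not made up. A row lasts 1/12 s, in which the tool goes at most 41.7 mm and 7.16 degrees, less where a joint would pass 70% of its speed; a pose out of reach is approached as far as the arm can. A call is refused whole if a number of a shift passes 0.0417 or a number of a turn 0.125, either way. A call with a gripper value outside its range is refused whole. The fingers move at their own pace and stop on an object; FORCE is the grip in N (left out, the last holds). Time passes only in rows, so rows that do not move let the fingers close. It gives the time, the measured TCP pose, the force and the opening at its end, in the units of the state.
- state(): the state, without advancing time (a new reading comes with each control period).
- read_camera(name): name is "side" or "top"; returns (picture, depth): 420x560x3 uint8, blue, green, red; 420x560 float32, m along the optical axis (not along the pixel's ray), 0 where there is no reading.
- camera_params(name): a dict with "fx", "fy", "cx", "cy" (pixels), "rvec" (rotation vector, rad) and "tvec" (3), from world to camera coordinates, as OpenCV has them. Camera axes: x right, y down, z forward; pixel columns grow to the right and rows downward; lengths in m; the calibration is good to about 2 mm. A picture is of the moment at which its call begins. camera_params takes no time and is no camera call.
- hand_in(): hands the job in, once; it reports no verdict.
The state is a dict: "t": time; "qpos": joint angles; "qvel": joint speeds; "tau": joint torques, N m; "eef_pos": TCP position; "tcp_rot": TCP orientation; "ft_force": force on the tool from outside, world axes, zero at the start; "ft_torque": the same for the moment, N m; "gripper_width": finger opening in m.
Only numpy, scipy, OpenCV 4.12 (cv2) and the standard library are available. Lean on these libraries where they do the work, as an engineer would, in place of code of your own. Each camera call takes 0.05 s, during which the arm holds its last target.

## Working session

There is one attempt and no reset: what is moved stays moved. The work goes in short steps, Python scripts to look and compute and a shell command to move; the robot and the scene stay as the last step left them, time stands still between calls to the robot, and variables do not carry over. Pictures are saved under pics/ and viewed, and the job is handed in when it is done.

```bash
mkdir -p pics; python3 - <<'E'
from cell import *
import cv2
print(state())
for n in("top","side"):
    p,d=read_camera(n); cv2.imwrite(f"pics/{n}0.png",p); 
    import numpy as np
    np.save(f"pics/{n}0.npy",d); print(n,camera_params(n))
E
```

```text
{'t': 0.0, 'qpos': array([-1.17869225e+00,  3.09039358e-01,  1.63519774e+00, -2.95498214e-05,
        1.19972451e+00, -6.96615318e-02]), 'qvel': array([-0.00021256, -0.00036594,  0.000498  , -0.00022047,  0.00044741,
       -0.00046259]), 'tau': array([-6.73639588e-04, -4.15259600e+01, -2.76665014e+01, -2.29670313e-04,
        1.05058443e-02, -3.18491652e-05]), 'eef_pos': array([ 0.27828544, -0.55914861,  0.40341989]), 'tcp_rot': array([-0.68819813, -0.1626409 ,  0.68848623, -0.16099065]), 'ft_force': array([-0.27974919,  0.38096018,  0.25875523]), 'ft_torque': array([ 0.01314216, -0.05139431, -0.01419428]), 'gripper_width': 0.08537836866957217}
top {'fx': 396.9573275218929, 'fy': 396.9573275218929, 'cx': 279.00912751528404, 'cy': 206.85380719367362, 'rvec': array([ 2.14579909, -2.11208455,  0.19566785]), 'tvec': array([0.04522432, 0.62448477, 0.76556479])}
side {'fx': 530.5637953168479, 'fy': 530.5637953168479, 'cx': 280.0662272007083, 'cy': 215.9111264664797, 'rvec': array([ 0.93027098, -2.27608574,  1.27394903]), 'tvec': array([0.49696343, 0.30022109, 0.76603951])}
```

View pics/top0.png

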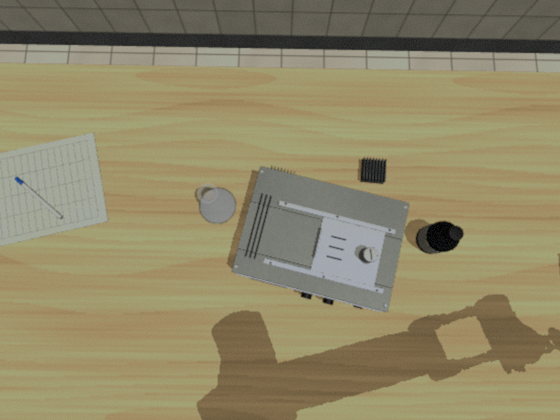

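View pics/side0.png

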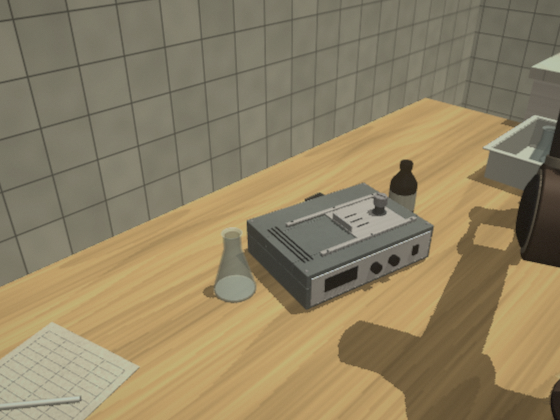

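Top view: unit corners near (262,168), (408,203), (388,310), (235,270), screw head near (369,255), flask (212,203), bottle (437,237), heat sink (373,170). Side view: screw head near (380,203). Next I zoom in on the screw and the corners.

```bash
python3 - <<'E'
import cv2,numpy as np
a=cv2.imread("pics/top0.png");b=cv2.imread("pics/side0.png")
x=cv2.resize(a[160:320,225:415],None,fx=4,fy=4,interpolation=cv2.INTER_CUBIC)[:600]; cv2.imwrite("pics/topz.png",x)
x=cv2.resize(b[175:275,320:450],None,fx=6,fy=6,interpolation=cv2.INTER_CUBIC); cv2.imwrite("pics/sidez.png",x)
d=np.load("pics/top0.npy"); print(d[246:266:2,358:382:2].round(3))
E
```

```text
[[0.775 0.778 0.775 0.777 0.776 0.776 0.774 0.776 0.778 0.775 0.776 0.779]
 [0.774 0.773 0.776 0.773 0.738 0.737 0.735 0.735 0.737 0.775 0.774 0.777]
 [0.774 0.776 0.772 0.739 0.736 0.734 0.734 0.736 0.734 0.735 0.776 0.773]
 [0.775 0.77  0.75  0.733 0.734 0.735 0.737 0.736 0.737 0.734 0.774 0.775]
 [0.776 0.77  0.745 0.737 0.735 0.734 0.734 0.734 0.735 0.734 0.735 0.772]
 [0.773 0.769 0.765 0.735 0.734 0.733 0.734 0.735 0.733 0.733 0.736 0.771]
 [0.774 0.769 0.769 0.74  0.731 0.73  0.732 0.734 0.731 0.733 0.77  0.777]
 [0.773 0.768 0.769 0.769 0.74  0.734 0.731 0.731 0.735 0.771 0.773 0.772]
 [0.77  0.768 0.769 0.769 0.766 0.771 0.768 0.77  0.769 0.77  0.769 0.773]
 [0.768 0.769 0.768 0.77  0.769 0.771 0.771 0.77  0.768 0.768 0.77  0.773]]
```

View pics/topz.png

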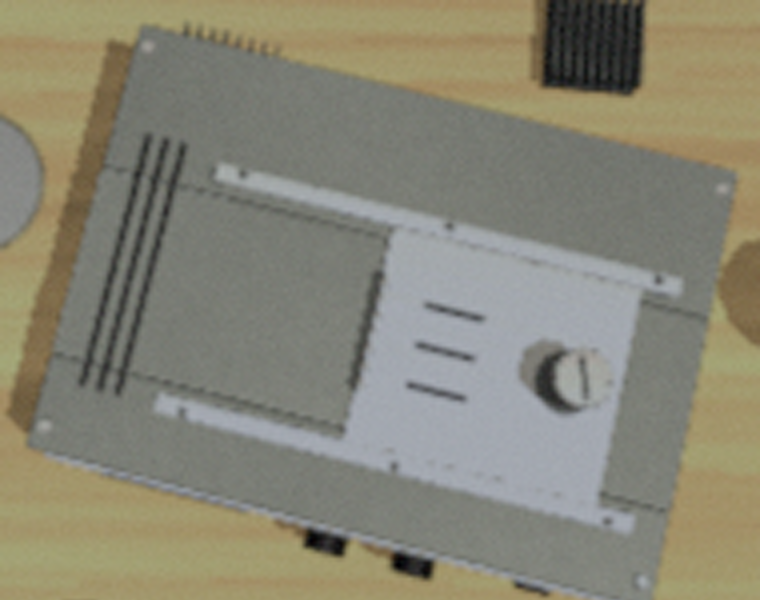

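View pics/sidez.png

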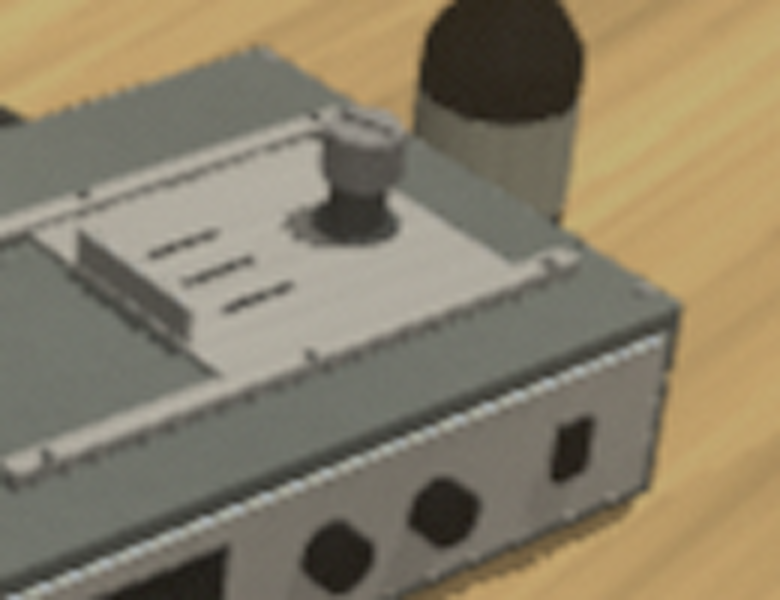

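Top zoom: head centre at about (371.0,254.5), lip at about (316.8,242.5). Side zoom: head top centre at about (380.7,196.2), lip top middle at about (342.5,220.8).

```bash
cat >h.py <<'E'
from cell import *
import numpy as np,cv2
from scipy.spatial.transform import Rotation as R
def cam(n):
    c=camera_params(n);K=np.array([[c['fx'],0,c['cx']],[0,c['fy'],c['cy']],[0,0,1]])
    return K,cv2.Rodrigues(c['rvec'])[0],np.array(c['tvec'])
def ray(n,u,v):
    K,r,t=cam(n); return -r.T@t, r.T@np.linalg.inv(K)@[u,v,1]
def onz(n,u,v,z):
    o,d=ray(n,u,v); return o+d*(z-o[2])/d[2]
def tri(a,b):
    Ps=[];
    for n in("top","side"):
        K,r,t=cam(n);Ps.append(K@np.c_[r,t])
    X=cv2.triangulatePoints(Ps[0],Ps[1],np.array(a,float).reshape(2,1),np.array(b,float).reshape(2,1)).ravel();X=X[:3]/X[3]
    res=[]
    for P,m in zip(Ps,(a,b)):
        q=P@np.r_[X,1];res.append((q[:2]/q[2]-m).round(1))
    return X.round(4),res
def st():
    s=state();print('t',s['t'],'pos',s['eef_pos'].round(4),'R',R.from_quat(s['tcp_rot']).as_matrix().round(3).tolist(),'F',s['ft_force'].round(2),'T',s['ft_torque'].round(2),'w',round(s['gripper_width'],4),'q',s['qpos'].round(3));return s
E
python3 - <<'E'
from h import *
print('headtop',tri((371,254.5),(380.7,196.2)))
print('lip',tri((316.8,242.5),(342.5,220.8)))
C=[onz("top",225+x/4,160+y/4,.085) for x,y in((148,47),(723,188),(643,582),(44,427))]
C=np.array(C);print(C.round(4),C.mean(0))
for i in range(4):
    e=C[(i+1)%4]-C[i];print(np.linalg.norm(e[:2]),np.arctan2(e[1],e[0]))
# depth-plane centre of head
p,d=cv2.imread('pics/top0.png'),np.load('pics/top0.npy')
m=np.zeros(d.shape,np.uint8);m[244:264,358:384]=(d[244:264,358:384]<.741)
ys,xs=np.nonzero(m);print('depth head',xs.mean(),ys.mean(),len(xs),onz('top',xs.mean(),ys.mean(),.127),onz('top',371,254.5,.127))
K,r,t=cam('top');dd=np.median(d[ys,xs]);print(r.T@(np.linalg.inv(K)@[xs.mean(),ys.mean(),1]*dd-t))
for n,u,v,z in(('flask',212,203,0),('bottle',437,237,.1),('sink',373,170,.028)):print(n,onz('top',u,v,z))
# side check corner
st()
E
```

```text
headtop (array([ 0.5237, -0.1176,  0.1232]), [array([0.2, 0.3]), array([-0.2, -0. ])])
lip (array([ 0.5451, -0.0205,  0.098 ]), [array([0.8, 1.2]), array([-0.8, -0.1])])
[[ 0.6902  0.0908  0.085 ]
 [ 0.6223 -0.1982  0.085 ]
 [ 0.4301 -0.1519  0.085 ]
 [ 0.4989  0.1369  0.085 ]] [ 0.56036646 -0.03060567  0.085     ]
0.29684071565849185 -1.8017788717082759
0.19771356978764587 2.905229889820213
0.2968288703675109 1.3367764719460848
0.19681195202674692 -0.23632026791007565
depth head 370.4074074074074 253.94708994708995 189 [ 0.52499732 -0.11523573  0.127     ] [ 0.52399612 -0.11630713  0.127     ]
[ 0.5249767  -0.11516204  0.12731569]
flask [0.64014247 0.20356547 0.        ]
bottle [ 0.56142595 -0.25136449  0.1       ]
sink [ 0.71383824 -0.14870634  0.028     ]
t 0.1 pos [ 0.2783 -0.5592  0.4035] R [[-0.001, 0.445, -0.895], [0.002, -0.895, -0.445], [-1.0, -0.002, -0.0]] F [-0.06 -0.48 -0.37] T [0.04 0.01 0.03] w 0.0855 q [-1.179  0.309  1.635  0.     1.2   -0.07 ]
```

```bash
python3 -m inch '[[[0,-0.02,-0.029,0,0,0,0],[0,-0.02,-0.029,0,0,0,0],[0,-0.02,-0.029,0,0,0,0],[0,-0.02,-0.029,0,0,0,0],[0,-0.02,-0.029,0,0,0,0],[0,-0.02,-0.029,0,0,0,0],[0,-0.02,-0.029,0,0,0,0],[0,-0.02,-0.029,0,0,0,0],[0,-0.02,-0.029,0,0,0,0],[0,-0.02,-0.029,0,0,0,0],[0,-0.02,-0.029,0,0,0,0],[0,-0.02,-0.029,0,0,0,0]]]' 30; python3 -c "
from h import *
st()"
```

```text
t: 1.1
eef_pos: [0.4834, -0.1879, 0.4043]
tcp_rot: [-0.688, -0.162, 0.689, -0.162]
ft_force: [0.4, 0.2, -0.1]
gripper_width: 0.0854
t 1.1 pos [ 0.4834 -0.1879  0.4043] R [[-0.001, 0.446, -0.895], [0.0, -0.895, -0.446], [-1.0, -0.001, 0.0]] F [ 0.37  0.24 -0.07] T [ 0.01 -0.02  0.06] w 0.0854 q [-0.455  0.103  1.882 -0.     1.157  0.654]
```

```bash
python3 -m inch '[[[0,-0.0228,-0.0342,0,0,0,0],[0,-0.0228,-0.0342,0,0,0,0],[0.005,0,0,0.12,0,0,40],[0.005,0,0,0.12,0,0,40],[0.005,0,0,0.12,0,0,40],[0.005,0,0,0.12,0,0,40],[0.005,0,0,0.12,0,0,40],[0.005,0,0,0.12,0,0,40],[0.005,0,0,0.12,0,0,40],[0.005,0,0,0.12,0,0,40],[0.005,0,0,0.12,0,0,40],[0.005,0,0,0.12,0,0,40]]]' 30; python3 -m inch '[[[0,0,0,0.12,0,0,40],[0,0,0,0.12,0,0,40],[0,0,0,0.12,0,0,40],[0,0,0,0.12,0,0,40],[0,0,0,0.12,0,0,40],[0,0,0,0.11,0,0,40],[0,0,0,0,0,0,40]]]'; python3 - <<'E'
from h import *
st()
for n in("top","side"):
    p,d=read_camera(n); cv2.imwrite(f"pics/{n}1.png",p)
E
```

```text
t: 2.1
eef_pos: [0.5237, -0.1183, 0.3539]
tcp_rot: [-0.658, 0.257, 0.659, 0.257]
ft_force: [-0.3, 1.3, 0.2]
gripper_width: 0.0721
t: 2.68
eef_pos: [0.5237, -0.1182, 0.3541]
tcp_rot: [-0.529, 0.469, 0.53, 0.469]
ft_force: [0.8, 0.1, -0.0]
gripper_width: 0.0723
t 2.6833 pos [ 0.5237 -0.1182  0.3541] R [[-0.001, -0.993, -0.12], [0.0, -0.12, 0.993], [-1.0, 0.001, 0.0]] F [ 0.83  0.1  -0.  ] T [0.04 0.01 0.  ] w 0.0723 q [-0.303  0.196  1.885  0.     1.062  2.718]
```

View pics/side1.png

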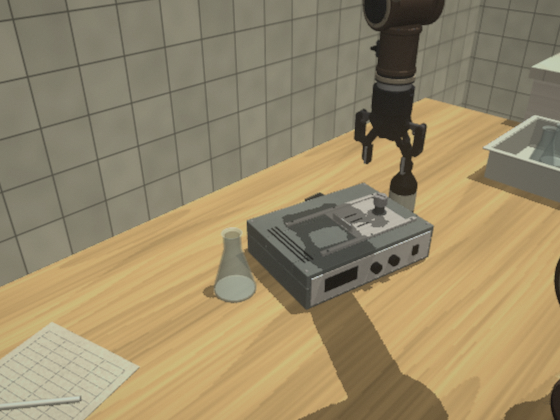

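```bash
python3 -m inch '[[[0.02,-0.0008,0.0016,0,0,0,40],[0.02,0,0,0,0,0,40],[0.02,0,0,0,0,0,40],[0.012,0,0,0,0,0,40],[0.008,0,0,0,0,0,40],[0.002,0,0,0,0,0,40],[0,0,0,0,0,0,40]]]'; python3 - <<'E'
from h import *
st()
for n in("top","side"):
    p,d=read_camera(n); cv2.imwrite(f"pics/{n}2.png",cv2.resize(p[140:280,300:440] if n=="side" else p[200:320,300:440],None,fx=4,fy=4))
E
```

```text
t: 3.37
eef_pos: [0.5246, -0.1167, 0.2724]
tcp_rot: [-0.53, 0.468, 0.53, 0.468]
ft_force: [-0.3, -0.5, 0.3]
gripper_width: 0.072
t 3.3667 pos [ 0.5246 -0.1167  0.2724] R [[-0.001, -0.992, -0.123], [0.0, -0.123, 0.992], [-1.0, 0.001, 0.0]] F [-0.29 -0.45  0.29] T [-0.01  0.01  0.03] w 0.072 q [-0.3    0.31   1.934  0.     0.898  2.719]
```

View pics/side2.png

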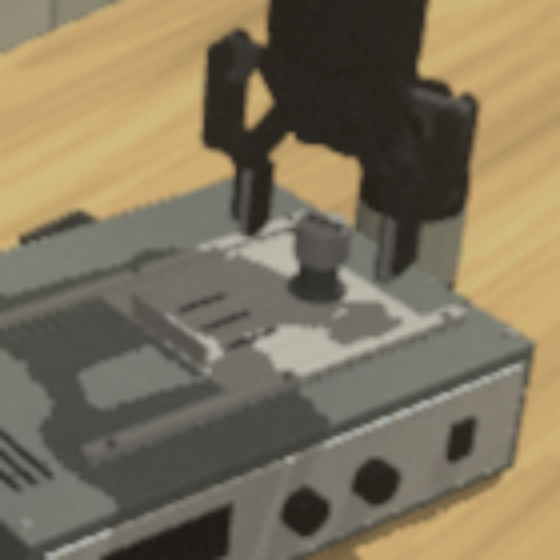

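```bash
python3 -m inch '[[[0,0,0,0,0,0,100],[0,0,0,0,0,0,150],[0,0,0,0,0,0,155],[0,0,0,0,0,0,155],[0,0,0,0,0,0,155]]]' 20; python3 -m inch '[[[0,0,0,0,0,0,160],[0,0,0,0,0,0,160]]]' 20; python3 -c "
from h import *
st()"
```

```text
t: 3.88
eef_pos: [0.5247, -0.1167, 0.273]
tcp_rot: [0.53, -0.468, -0.53, -0.469]
ft_force: [-0.3, -0.2, -1.1]
gripper_width: 0.0334
t: 4.05
eef_pos: [0.5246, -0.1166, 0.2727]
tcp_rot: [0.53, -0.468, -0.53, -0.468]
ft_force: [0.3, 1.2, 0.4]
gripper_width: 0.032
t 4.05 pos [ 0.5246 -0.1166  0.2727] R [[0.0, -0.992, -0.122], [-0.0, -0.122, 0.992], [-1.0, -0.0, -0.0]] F [0.3  1.17 0.39] T [ 0.   -0.01  0.02] w 0.032 q [-0.3    0.309  1.934  0.     0.898  2.719]
```

```bash
python3 -m inch '[[[0,0,0,0,0,0,164],[0,0,0,0,0,0,164]]]' 20; python3 -m inch '[[[0,0,0,0,0,0,168],[0,0,0,0,0,0,168]]]' 20;  python3 -c "
from h import *
st()"
```

```text
t: 4.22
eef_pos: [0.5246, -0.1166, 0.2726]
tcp_rot: [-0.53, 0.468, 0.53, 0.468]
ft_force: [-0.1, 0.3, -0.2]
gripper_width: 0.0306
t: 4.38
eef_pos: [0.5246, -0.1166, 0.2726]
tcp_rot: [-0.53, 0.468, 0.53, 0.468]
ft_force: [-0.0, 0.0, 0.2]
gripper_width: 0.0297
t 4.3833 pos [ 0.5246 -0.1166  0.2726] R [[-0.0, -0.992, -0.122], [0.0, -0.122, 0.992], [-1.0, 0.0, 0.0]] F [-0.01  0.02  0.23] T [ 0.   -0.05  0.  ] w 0.0297 q [-0.3    0.31   1.934  0.     0.898  2.719]
```

```bash
python3 -m inch '[[[0,0,0,0,0,0,171],[0,0,0,0,0,0,171]]]' 20; python3 -m inch '[[[0,0,0,0,0,0,173],[0,0,0,0,0,0,173]]]' 20;  python3 -c "
from h import *
st()"
```

```text
t: 4.55
eef_pos: [0.5246, -0.1166, 0.2727]
tcp_rot: [-0.53, 0.468, 0.53, 0.468]
ft_force: [0.4, -0.2, -0.1]
gripper_width: 0.0284
t: 4.72
eef_pos: [0.5244, -0.1167, 0.2726]
tcp_rot: [-0.53, 0.469, 0.53, 0.468]
ft_force: [-0.3, -0.2, 1.5]
gripper_width: 0.0274
t 4.7167 pos [ 0.5244 -0.1167  0.2726] R [[-0.001, -0.992, -0.122], [0.0, -0.122, 0.992], [-1.0, 0.001, 0.0]] F [-0.32 -0.21  1.49] T [-0.04  0.13  0.02] w 0.0274 q [-0.3    0.31   1.934 -0.     0.898  2.719]
```

```bash
python3 -m inch '[[[0,0,0,0,0,0,176],[0,0,0,0,0,0,176]]]' 20; python3 -m inch '[[[0,0,0,0,0,0,185],[0,0,0,0,0,0,200],[0,0,0,0,0,0,200],[0,0,0,0,0,0,200]]]' 20;  python3 - <<'E'
from h import *
st()
for n in("top","side"):
    p,d=read_camera(n); cv2.imwrite(f"pics/{n}3.png",cv2.resize(p[140:280,300:440] if n=="side" else p[200:320,300:440],None,fx=4,fy=4))
E
```

```text
t: 4.88
eef_pos: [0.5243, -0.1167, 0.2727]
tcp_rot: [-0.529, 0.469, 0.53, 0.468]
ft_force: [-1.4, 0.5, 1.6]
gripper_width: 0.0266
t: 5.22
eef_pos: [0.5244, -0.1167, 0.2727]
tcp_rot: [-0.529, 0.469, 0.53, 0.468]
ft_force: [-3.4, -1.1, 2.5]
gripper_width: 0.0266
t 5.2167 pos [ 0.5244 -0.1167  0.2727] R [[-0.001, -0.992, -0.122], [0.0, -0.122, 0.992], [-1.0, 0.001, 0.0]] F [-3.39 -1.12  2.51] T [-0.08  0.5   0.08] w 0.0266 q [-0.3    0.309  1.935 -0.     0.899  2.719]
```

View pics/side3.png

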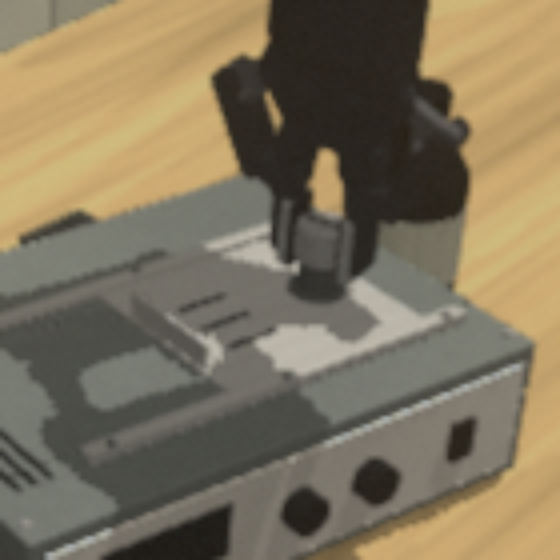

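```bash
python3 -m inch '[[[0,0.0002,0,0,0,0,200],[-0.001,0,0,0,0,0,200],[-0.001,0,0,0,0,0,200],[0,0,0,0,0,0,200]]]' 25; python3 -m inch '[[[-0.0005,0,0,0,0,0,200],[0,0,0,0,0,0,200]]]';python3 -m inch '[[[-0.0005,0,0,0,0,0,200],[0,0,0,0,0,0,200]]]';  python3 - <<'E'
from h import *
st()
E
```

```text
t: 5.65
eef_pos: [0.5242, -0.1166, 0.2738]
tcp_rot: [-0.53, 0.468, 0.53, 0.468]
ft_force: [-0.1, -1.0, -4.9]
gripper_width: 0.0267
t: 5.82
eef_pos: [0.5242, -0.1166, 0.2746]
tcp_rot: [-0.529, 0.469, 0.53, 0.468]
ft_force: [-1.0, -1.3, -5.5]
gripper_width: 0.0264
t: 5.98
eef_pos: [0.5242, -0.1166, 0.2754]
tcp_rot: [-0.529, 0.469, 0.53, 0.468]
ft_force: [-1.3, -0.4, -5.0]
gripper_width: 0.0264
t 5.9833 pos [ 0.5242 -0.1166  0.2754] R [[-0.001, -0.992, -0.122], [0.0, -0.122, 0.992], [-1.0, 0.001, 0.0]] F [-1.26 -0.39 -4.98] T [-0.23  0.12  0.02] w 0.0264 q [-0.3    0.305  1.934 -0.     0.904  2.719]
```

```bash
for i in 1 2 3; do echo; done; python3 -m inch '[[[-0.0005,0,0,0,0,0,200],[0,0,0,0,0,0,200]]]' | egrep 'pos|force';python3 -m inch '[[[-0.0005,0,0,0,0,0,200],[0,0,0,0,0,0,200]]]'| egrep 'pos|force'
```

```text
eef_pos: [0.5242, -0.1166, 0.2761]
ft_force: [-1.5, -1.1, -5.8]
eef_pos: [0.5242, -0.1167, 0.2766]
ft_force: [-1.3, -0.0, -5.6]
```

```bash
python3 -m inch '[[[-0.0005,0,0,0,0,0,200],[0,0,0,0,0,0,200]]]' | egrep 'pos|force';python3 -m inch '[[[-0.0005,0,0,0,0,0,200],[0,0,0,0,0,0,200]]]'| egrep 'pos|force'
```

```text
eef_pos: [0.5242, -0.1166, 0.2769]
ft_force: [-0.7, -1.9, -7.6]
eef_pos: [0.5242, -0.1166, 0.2771]
ft_force: [1.3, -1.6, -10.0]
```

Contact with the thread came at about 4.2 mm of lift, and the pull is now about 4.5 N above the spring. Next I wind anticlockwise in small turns.

```bash
python3 -m inch '[[[0,0,0,-0.1,0,0,200],[0,0,0,-0.1,0,0,200],[0,0,0,0,0,0,200]]]' | egrep 'pos|force'; python3 -m inch '[[[0,0,0,-0.1,0,0,200],[0,0,0,-0.1,0,0,200],[0,0,0,0,0,0,200]]]';python3 -c "
from h import *
st()"
```

```text
eef_pos: [0.5244, -0.1166, 0.2774]
ft_force: [-0.8, -0.8, -8.7]
t: 7.15
eef_pos: [0.5245, -0.1166, 0.2778]
tcp_rot: [0.612, -0.354, -0.612, -0.354]
ft_force: [0.5, -0.4, -8.3]
gripper_width: 0.0261
t 7.15 pos [ 0.5245 -0.1166  0.2778] R [[0.0, -0.867, -0.498], [0.0, -0.498, 0.867], [-1.0, -0.0, 0.0]] F [ 0.48 -0.38 -8.27] T [-0.09  0.02  0.02] w 0.0261 q [-0.3    0.301  1.932  0.     0.908  2.32 ]
```

```bash
python3 -m inch '[[[-0.0002,0,0,-0.1,0,0,200],[-0.0002,0,0,-0.1,0,0,200],[-0.0003,0,0,-0.1,0,0,200],[0,0,0,0,0,0,200]]]' | egrep 'pos|force'
```

```text
eef_pos: [0.5246, -0.1164, 0.2785]
ft_force: [0.8, 0.6, -7.6]
```

```bash
python3 -m inch '[[[-0.0002,0,0,-0.1,0,0,200],[-0.0002,0,0,-0.1,0,0,200],[-0.0003,0,0,-0.1,0,0,200],[0,0,0,0,0,0,200]]]' | egrep 'pos|force'; python3 -c "
from h import *
st()"
```

```text
eef_pos: [0.5247, -0.1163, 0.2792]
ft_force: [1.5, 2.4, -7.3]
t 7.8167 pos [ 0.5247 -0.1163  0.2792] R [[0.001, -0.437, -0.9], [0.001, -0.9, 0.437], [-1.0, -0.001, -0.001]] F [ 1.46  2.36 -7.3 ] T [ 0.23 -0.18  0.1 ] w 0.0258 q [-2.990e-01  2.990e-01  1.932e+00  1.000e-03  9.100e-01  1.722e+00]
```

```bash
python3 -m inch '[[[-0.0004,-0.0003,0,-0.1,0,0,200],[-0.0003,0,0,-0.1,0,0,200],[-0.0003,0,0,-0.1,0,0,200],[0,0,0,0,0,0,200]]]' | egrep 'pos|force'
```

```text
eef_pos: [0.5248, -0.116, 0.2801]
ft_force: [3.0, 1.9, -8.6]
```

```bash
python3 -m inch '[[[-0.0004,0,0,-0.1,0,0,200],[-0.0003,0,0,-0.1,0,0,200],[-0.0003,0,0,-0.1,0,0,200],[0,0,0,0,0,0,200]]]' | egrep 'pos|force'; python3 -c "
from h import *
st()"
```

```text
eef_pos: [0.5248, -0.1158, 0.2809]
ft_force: [2.5, 3.7, -10.3]
t 8.4833 pos [ 0.5248 -0.1158  0.2809] R [[0.001, 0.146, -0.989], [0.001, -0.989, -0.146], [-1.0, -0.001, -0.001]] F [  2.46   3.69 -10.34] T [ 0.54 -0.47  0.03] w 0.0264 q [-0.299  0.297  1.931  0.002  0.914  1.124]
```

```bash
python3 -m inch '[[[0,-0.0004,-0.0003,0,0,0,200],[-0.0002,0,0,-0.1,0,0,200],[-0.0002,0,0,-0.1,0,0,200],[0,0,0,0,0,0,200]]]' | egrep 'pos|force'; python3 -c "
from h import *
st()"
```

```text
eef_pos: [0.5249, -0.1155, 0.2814]
ft_force: [3.0, 3.7, -9.9]
t 8.8167 pos [ 0.5249 -0.1155  0.2814] R [[0.0, 0.341, -0.94], [0.001, -0.94, -0.341], [-1.0, -0.001, -0.001]] F [ 3.05  3.7  -9.91] T [ 0.56 -0.43  0.07] w 0.0257 q [-2.98e-01  2.96e-01  1.93e+00  1.00e-03  9.15e-01  9.24e-01]
```

```bash
python3 -m inch '[[[0,-0.0003,-0.0005,0,0,0,200],[-0.0002,0,0,-0.1,0,0,200],[-0.0002,0,0,-0.1,0,0,200],[-0.0002,0,0,-0.1,0,0,200],[0,0,0,0,0,0,200]]]' | egrep 'pos|force'; python3 -c "
from h import *
st()"
```

```text
eef_pos: [0.5249, -0.1152, 0.2821]
ft_force: [1.3, 3.4, -8.6]
t 9.2333 pos [ 0.5249 -0.1152  0.2821] R [[-0.001, 0.604, -0.797], [0.001, -0.797, -0.604], [-1.0, -0.001, 0.0]] F [ 1.32  3.38 -8.62] T [ 0.59 -0.21 -0.01] w 0.0263 q [-2.97e-01  2.95e-01  1.93e+00  1.00e-03  9.18e-01  6.24e-01]
```

```bash
python3 -m inch '[[[0,-0.0004,-0.0003,0,0,0,200],[-0.0003,0,0,-0.1,0,0,200],[-0.0003,0,0,-0.1,0,0,200],[-0.0003,0,0,-0.1,0,0,200],[0,0,0,0,0,0,200]]]' | egrep 'pos|force'; python3 -c "
from h import *
st()"
```

```text
eef_pos: [0.5248, -0.1149, 0.2828]
ft_force: [-0.7, 3.1, -8.5]
t 9.65 pos [ 0.5248 -0.1149  0.2828] R [[-0.001, 0.813, -0.582], [0.0, -0.582, -0.813], [-1.0, -0.001, 0.0]] F [-0.72  3.11 -8.5 ] T [ 0.49 -0.07 -0.  ] w 0.0258 q [-0.297  0.294  1.93  -0.     0.919  0.325]
```

```bash
python3 -m inch '[[[0,-0.0002,-0.0003,0,0,0,200],[-0.0003,0,0,-0.1,0,0,200],[-0.0003,0,0,-0.1,0,0,200],[-0.0003,0,0,-0.1,0,0,200],[-0.0003,0,0,-0.1,0,0,200],[0,0,0,0,0,0,200]]]' | egrep 'pos|force'; python3 -c "
from h import *
st()"
```

```text
eef_pos: [0.5246, -0.1147, 0.2838]
ft_force: [-0.5, 3.0, -7.9]
t 10.15 pos [ 0.5246 -0.1147  0.2838] R [[-0.002, 0.976, -0.219], [0.0, -0.219, -0.976], [-1.0, -0.002, 0.0]] F [-0.51  3.05 -7.91] T [0.42 0.03 0.03] w 0.026 q [-2.960e-01  2.920e-01  1.929e+00 -1.000e-03  9.220e-01 -7.500e-02]
```

```bash
python3 -m inch '[[[-0.0002,-0.0001,-0.0004,0,0,0,200],[-0.0003,0,0,-0.1,0,0,200],[-0.0003,0,0,-0.1,0,0,200],[-0.0003,0,0,-0.1,0,0,200],[-0.0003,0,0,-0.1,0,0,200],[0,0,0,0,0,0,200]]]' | egrep 'pos|force'; python3 -c "
from h import *
st()"
```

```text
eef_pos: [0.5243, -0.1145, 0.285]
ft_force: [-2.5, 0.6, -10.4]
t 10.65 pos [ 0.5243 -0.1145  0.285 ] R [[-0.003, 0.984, 0.178], [-0.001, 0.178, -0.984], [-1.0, -0.003, 0.0]] F [ -2.46   0.62 -10.35] T [0.05 0.23 0.06] w 0.0264 q [-0.296  0.29   1.929 -0.002  0.924 -0.474]
```

Screw out about 12.4 mm now. I keep winding towards roughly 16 mm.

```bash
python3 -m inch '[[[0,-0.0003,0,0,0,0,200],[-0.0002,0,0,-0.1,0,0,200],[-0.0002,0,0,-0.1,0,0,200],[-0.0002,0,0,-0.1,0,0,200],[-0.0003,0,0,-0.1,0,0,200],[0,0,0,0,0,0,200]]]' | egrep 'pos|force'; python3 -c "
from h import *
st()"
```

```text
eef_pos: [0.524, -0.1146, 0.286]
ft_force: [-4.0, -0.4, -9.0]
t 11.15 pos [ 0.524  -0.1146  0.286 ] R [[-0.003, 0.837, 0.547], [-0.001, 0.547, -0.837], [-1.0, -0.003, -0.001]] F [-3.96 -0.41 -9.02] T [-0.08  0.46 -0.02] w 0.0263 q [-0.296  0.288  1.93  -0.002  0.926 -0.874]
```

```bash
python3 -m inch '[[[0,-0.0004,-0.0003,0,0,0,200],[-0.0002,0,0,-0.1,0,0,200],[-0.0002,0,0,-0.1,0,0,200],[-0.0003,0,0,-0.1,0,0,200],[-0.0003,0,0,-0.1,0,0,200],[0,0,0,0,0,0,200]]]' | egrep 'pos|force'; python3 -c "
from h import *
st()"
```

```text
eef_pos: [0.5237, -0.1144, 0.287]
ft_force: [-3.4, -0.4, -10.4]
t 11.65 pos [ 0.5237 -0.1144  0.287 ] R [[-0.002, 0.558, 0.83], [-0.0, 0.83, -0.558], [-1.0, -0.001, -0.002]] F [ -3.44  -0.38 -10.42] T [-0.09  0.55  0.09] w 0.0262 q [-2.960e-01  2.860e-01  1.930e+00 -1.000e-03  9.280e-01 -1.275e+00]
```

```bash
python3 -m inch '[[[0,-0.0003,-0.0004,0,0,0,200],[-0.0002,0,0,-0.1,0,0,200],[-0.0002,0,0,-0.1,0,0,200],[-0.0002,0,0,-0.1,0,0,200],[-0.0003,0,0,-0.1,0,0,200],[0,0,0,0,0,0,200]]]' | egrep 'pos|force'; python3 -c "
from h import *
st()"
```

```text
eef_pos: [0.5235, -0.1143, 0.288]
ft_force: [-2.7, -0.7, -12.0]
t 12.15 pos [ 0.5235 -0.1143  0.288 ] R [[-0.001, 0.191, 0.982], [-0.0, 0.982, -0.191], [-1.0, -0.0, -0.001]] F [ -2.66  -0.66 -11.97] T [-0.12  0.51  0.03] w 0.0263 q [-0.296  0.284  1.93  -0.     0.929 -1.675]
```

```bash
python3 -m inch '[[[0,0,-0.0003,0,0,0,200],[-0.0001,0,0,-0.1,0,0,200],[-0.0002,0,0,-0.1,0,0,200],[-0.0002,0,0,-0.1,0,0,200],[-0.0002,0,0,-0.1,0,0,200],[0,0,0,0,0,0,200]]]' | egrep 'pos|force'; python3 - <<'E'
from h import *
st()
for n in("top","side"):
    p,d=read_camera(n); cv2.imwrite(f"pics/{n}4.png",cv2.resize(p[140:280,300:440] if n=="side" else p[200:320,300:440],None,fx=4,fy=4))
E
```

```text
eef_pos: [0.5234, -0.1143, 0.289]
ft_force: [-2.5, -0.2, -10.7]
t 12.65 pos [ 0.5234 -0.1143  0.289 ] R [[-0.0, -0.207, 0.978], [-0.0, 0.978, 0.207], [-1.0, -0.0, -0.0]] F [ -2.54  -0.19 -10.68] T [-0.09  0.53  0.08] w 0.0266 q [-0.296  0.282  1.93  -0.     0.93  -2.075]
```

View pics/side4.png

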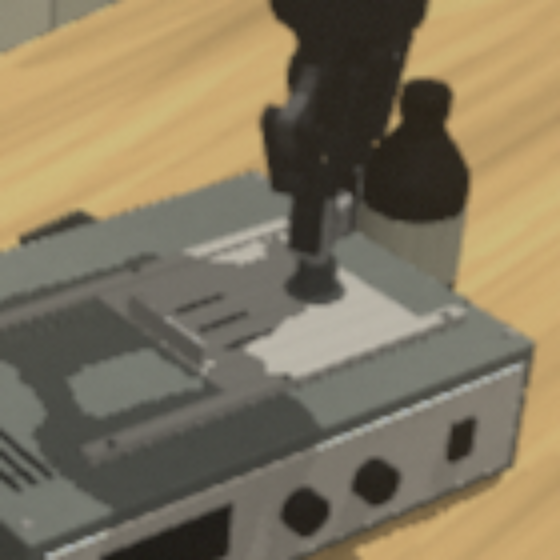

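Screw head is visibly raised above the sleeve (crop about (325,225), sleeve now showing below the fingers at (318,275)). I ease the pull and let go.

```bash
python3 -m inch '[[[0.0005,0,-0.0003,0,0,0,200],[0.0005,0,0,0,0,0,200],[0.0005,0,0,0,0,0,200],[0.0003,0,0,0,0,0,200],[0,0,0,0,0,0,200]]]' | egrep 'pos|force'; python3 -m inch '[[[0,0,0,0,0,0,165],[0,0,0,0,0,0,155],[0,0,0,0,0,0,100],[0,0,0,0,0,0,70],[0,0,0,0,0,0,70],[0,0,0,0,0,0,70]]]' ; python3 -m inch '[[[-0.03,0,0,0,0,0,70],[-0.03,0,0,0,0,0,70],[-0.03,0,0,0,0,0,70],[-0.02,0,0,0,0,0,70],[0,0,0,0,0,0,70]]]'; python3 - <<'E'
from h import *
st()
for n in("top","side"):
    p,d=read_camera(n);np.save(f"pics/{n}5.npy",d); cv2.imwrite(f"pics/{n}5f.png",p);cv2.imwrite(f"pics/{n}5.png",cv2.resize(p[140:280,300:440] if n=="side" else p[200:320,300:440],None,fx=4,fy=4))
E
```

```text
eef_pos: [0.5234, -0.1143, 0.2878]
ft_force: [-4.0, 0.8, -5.4]
t: 13.67
eef_pos: [0.5238, -0.1144, 0.288]
tcp_rot: [-0.074, 0.703, 0.074, 0.704]
ft_force: [0.5, 0.4, 0.3]
gripper_width: 0.0619
t: 14.08
eef_pos: [0.5252, -0.1149, 0.4032]
tcp_rot: [-0.076, 0.699, 0.073, 0.707]
ft_force: [0.6, -0.2, -0.4]
gripper_width: 0.0619
t 14.0833 pos [ 0.5252 -0.1149  0.4032] R [[0.011, -0.209, 0.978], [-0.003, 0.978, 0.209], [-1.0, -0.005, 0.01]] F [ 0.58 -0.17 -0.36] T [-0.   -0.06 -0.01] w 0.0619 q [-0.296  0.139  1.845  0.     1.147 -2.077]
```

View pics/side5.png

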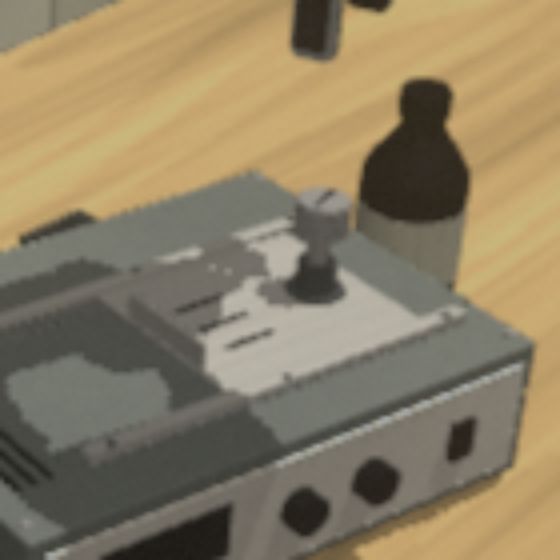

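Released: the head stays up, its top near side pixel (380.5,189.2), against (380.7,196.2) at rest.

```bash
python3 - <<'E'
from h import *
K,r,t=cam('side')
def pz(z):
    q=K@(r@np.array([.5243,-.1165,z])+t);return q[:2]/q[2]
print(pz(.127),pz(.137),pz(.141),pz(.142))
p0=cv2.imread('pics/side0.png');p1=cv2.imread('pics/side5f.png')
g=np.hstack([cv2.resize(p[175:220,360:405],None,fx=8,fy=8,interpolation=cv2.INTER_CUBIC) for p in(p0,p1)]);cv2.imwrite('pics/cmp.png',g)
E
```

```text
[380.14270508 194.66690817] [380.62528814 190.37020388] [380.81963373 188.63983742] [380.86833815 188.20619492]
```

View pics/cmp.png

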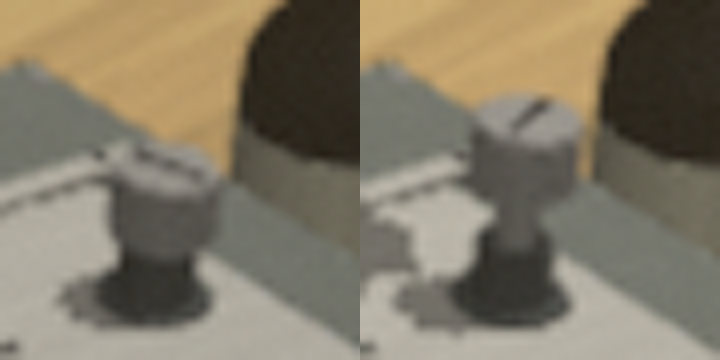

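Head rise between the pictures is about 6.2 px, or roughly 14.5 mm, so the nose is clear by about 1.5 mm. Next I move behind the lip with the fingers shut.

```bash
python3 -m inch '[[[0,0.0289,0.0135,0,0,0,255],[0,0.0289,0.0135,0,0,0,255],[0,0,0,0.111,0,0,255],[0,0,0,0.111,0,0,255],[0,0,0,0.111,0,0,255],[0,0,0,0.111,0,0,255],[0,0,0,0,0,0,255],[0.03,0,0,0,0,0,255],[0.03,0,0,0,0,0,255],[0.02,0,0,0,0,0,255],[0.02,0,0,0,0,0,255],[0,0,0,0,0,0,255]]]' 20; python3 - <<'E'
from h import *
st()
for n in("top","side"):
    p,d=read_camera(n); cv2.imwrite(f"pics/{n}6.png",cv2.resize(p[140:300,240:440] if n=="side" else p[160:320,240:440],None,fx=3,fy=3))
E
```

```text
t: 15.18
eef_pos: [0.5344, -0.0517, 0.2914]
tcp_rot: [0.082, 0.707, -0.081, 0.698]
ft_force: [-0.8, -0.1, -0.5]
gripper_width: 0.0002
t 15.1833 pos [ 0.5344 -0.0517  0.2914] R [[-0.012, 0.229, 0.973], [0.002, 0.973, -0.229], [-1.0, -0.001, -0.012]] F [-0.83 -0.1  -0.53] T [0.02 0.09 0.08] w 0.0002 q [-0.178  0.283  1.922  0.     0.948 -1.517]
```

View pics/side6.png

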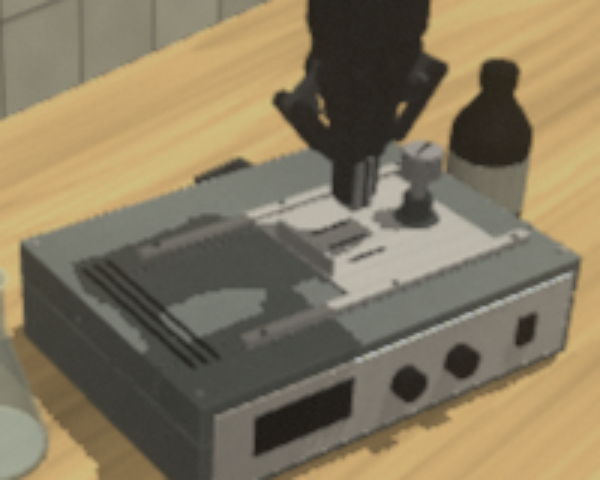

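```bash
python3 -m inch '[[[0.012,0,0.004,0,0,0,255],[0.008,0,0,0,0,0,255],[0.004,0,0,0,0,0,255],[0,0,0,0,0,0,255]]]'; python3 -m inch '[[[0,0.006,0,0,0,0,255],[0,0.004,0,0,0,0,255],[0,0.003,0,0,0,0,255],[0,0.002,0,0,0,0,255],[0,0,0,0,0,0,255]]]' ; python3 - <<'E'
from h import *
st()
for n in("top","side"):
    p,d=read_camera(n); cv2.imwrite(f"pics/{n}7.png",cv2.resize(p[140:300,240:440] if n=="side" else p[160:320,240:440],None,fx=3,fy=3))
E
```

```text
t: 15.62
eef_pos: [0.5411, -0.053, 0.2724]
tcp_rot: [0.082, 0.703, -0.082, 0.702]
ft_force: [-0.4, 0.7, 0.1]
gripper_width: 0.0001
t: 16.03
eef_pos: [0.5452, -0.0379, 0.2737]
tcp_rot: [0.082, 0.702, -0.082, 0.703]
ft_force: [-0.3, 0.2, 0.7]
gripper_width: -0.0002
t 16.0333 pos [ 0.5452 -0.0379  0.2737] R [[0.001, 0.231, 0.973], [-0.0, 0.973, -0.231], [-1.0, 0.0, 0.001]] F [-0.28  0.24  0.72] T [ 0.02  0.01 -0.02] w -0.0002 q [-0.149  0.323  1.913  0.     0.905 -1.487]
```

View pics/side7.png

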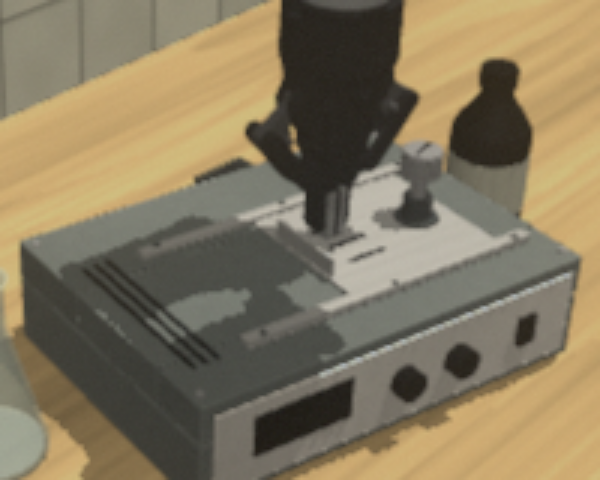

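```bash
python3 -m inch '[[[0.004,0,0,0,0,0,255],[0.002,0,0,0,0,0,255],[0,0,0,0,0,0,255],[0,0.002,0,0,0,0,255],[0,0.002,0,0,0,0,255],[0,0.002,0,0,0,0,255],[0,0.002,0,0,0,0,255],[0,0.002,0,0,0,0,255],[0,0,0,0,0,0,255]]]'; python3 - <<'E'
from h import *
st()
for n in("top","side"):
    p,d=read_camera(n); cv2.imwrite(f"pics/{n}8.png",cv2.resize(p[140:300,240:440] if n=="side" else p[160:320,240:440],None,fx=3,fy=3))
E
```

```text
t: 16.88
eef_pos: [0.5473, -0.0285, 0.2673]
tcp_rot: [0.082, 0.702, -0.082, 0.702]
ft_force: [-0.6, -1.2, -0.1]
gripper_width: 0.0001
t 16.8833 pos [ 0.5473 -0.0285  0.2673] R [[0.0, 0.231, 0.973], [-0.0, 0.973, -0.231], [-1.0, -0.0, 0.0]] F [-0.62 -1.21 -0.15] T [-0.12 -0.03 -0.01] w 0.0001 q [-0.131  0.336  1.912 -0.     0.894 -1.469]
```

View pics/side8.png

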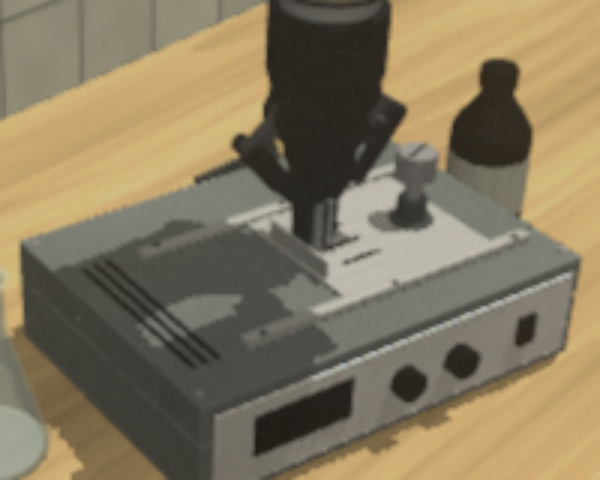

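The hatch is sliding freely: the screw head moved left in the picture, to (415,155), at about 1.3 N.

```bash
python3 -m inch '[[[0,0.004,0,0,0,0,255],[0,0.005,0,0,0,0,255],[0,0.005,0,0,0,0,255],[0,0.005,0,0,0,0,255],[0,0.005,0,0,0,0,255],[0,0.005,0,0,0,0,255],[0,0.005,0,0,0,0,255],[0,0.005,0,0,0,0,255],[0,0.005,0,0,0,0,255],[0,0.005,0,0,0,0,255],[0,0.004,0,0,0,0,255],[0,0,0,0,0,0,255]]]'; python3 -m inch '[[[0,0.003,0,0,0,0,255],[0,0.003,0,0,0,0,255],[0,0.002,0,0,0,0,255],[0,0,0,0,0,0,255]]]'; python3 - <<'E'
from h import *
st()
for n in("top","side"):
    p,d=read_camera(n); cv2.imwrite(f"pics/{n}9.png",cv2.resize(p[140:300,240:440] if n=="side" else p[160:320,240:440],None,fx=3,fy=3))
E
```

```text
t: 17.98
eef_pos: [0.5597, 0.0238, 0.2673]
tcp_rot: [0.083, 0.702, -0.082, 0.702]
ft_force: [0.0, 0.5, -1.1]
gripper_width: -0.0
t: 18.32
eef_pos: [0.5614, 0.031, 0.2673]
tcp_rot: [0.083, 0.702, -0.082, 0.702]
ft_force: [-0.7, -0.3, -0.5]
gripper_width: 0.0001
t 18.3167 pos [0.5614 0.031  0.2673] R [[0.0, 0.232, 0.973], [0.0, 0.973, -0.232], [-1.0, 0.0, -0.0]] F [-0.71 -0.34 -0.47] T [-0.05  0.    0.01] w 0.0001 q [-2.200e-02  3.590e-01  1.878e+00  1.000e-03  9.040e-01 -1.360e+00]
```

View pics/side9.png

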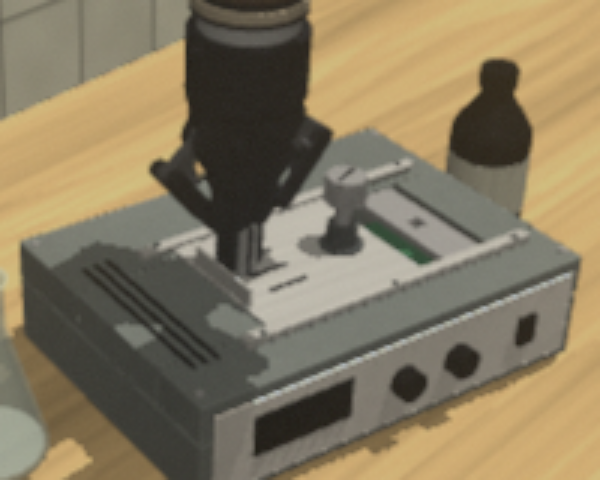

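```bash
python3 -m inch '[[[0,0.002,0,0,0,0,255],[0,0.002,0,0,0,0,255],[0,0,0,0,0,0,255]]]'|egrep 'pos|for'; python3 -m inch '[[[0,0.001,0,0,0,0,255],[0,0.001,0,0,0,0,255],[0,0,0,0,0,0,255]]]'|egrep 'pos|for'; python3 -m inch '[[[0,0.001,0,0,0,0,255],[0,0.001,0,0,0,0,255],[0,0,0,0,0,0,255]]]'|egrep 'pos|for'
```

```text
eef_pos: [0.5623, 0.0347, 0.2673]
ft_force: [0.0, -1.6, -0.2]
eef_pos: [0.5628, 0.0365, 0.2673]
ft_force: [-0.0, -0.9, -0.5]
eef_pos: [0.5632, 0.0384, 0.2672]
ft_force: [-0.3, -2.1, 0.5]
```

```bash
python3 -m inch '[[[0,0.001,0,0,0,0,255],[0,0.001,0,0,0,0,255],[0,0,0,0,0,0,255]]]'|egrep 'pos|for'; python3 -m inch '[[[0,0.001,0,0,0,0,255],[0,0,0,0,0,0,255],[0,0,0,0,0,0,255]]]'|egrep 'pos|for'
```

```text
eef_pos: [0.5635, 0.0392, 0.2672]
ft_force: [-1.8, -6.8, 1.0]
eef_pos: [0.5636, 0.0396, 0.2672]
ft_force: [-1.4, -9.1, 1.1]
```

The push force has risen to about 9 N, so the hatch is at its stop. I hold briefly, back off and lift away.

```bash
python3 -m inch '[[[0,0,0,0,0,0,255],[0,0,0,0,0,0,255],[0,-0.004,0,0,0,0,255],[0,-0.006,0,0,0,0,255],[0,0,0,0,0,0,255],[-0.03,0,0,0,0,0,255],[-0.03,0,0,0,0,0,255],[-0.03,0,0,0,0,0,255],[-0.03,0,0,0,0,0,255],[-0.03,0,0,0,0,0,255],[-0.01,0,0,0,0,0,255],[0,0,0,0,0,0,255]]]'; python3 -m inch '[[[0,0,-0.03,0,0,0,255],[0,0,-0.03,0,0,0,255],[0,0,-0.03,0,0,0,255],[0,0,-0.03,0,0,0,255],[0,0,-0.03,0,0,0,255],[0,0,0,0,0,0,255]]]'; python3 - <<'E'
from h import *
st()
for n in("top","side"):
    p,d=read_camera(n);np.save(f"pics/{n}10.npy",d); cv2.imwrite(f"pics/{n}10.png",p);cv2.imwrite(f"pics/{n}10z.png",cv2.resize(p[140:300,240:440] if n=="side" else p[160:320,240:440],None,fx=3,fy=3))
E
```

```text
t: 20.67
eef_pos: [0.5628, 0.0319, 0.4313]
tcp_rot: [0.083, 0.699, -0.082, 0.705]
ft_force: [1.0, 0.1, 0.4]
gripper_width: 0.0002
t: 21.17
eef_pos: [0.4104, 0.0672, 0.4235]
tcp_rot: [0.082, 0.706, -0.082, 0.699]
ft_force: [-0.5, 1.0, -1.5]
gripper_width: -0.0002
t 21.1667 pos [0.4104 0.0672 0.4235] R [[-0.01, 0.23, 0.973], [0.001, 0.973, -0.23], [-1.0, -0.002, -0.01]] F [-0.53  0.98 -1.49] T [-0.05  0.06 -0.03] w -0.0002 q [ 5.700e-02 -1.300e-01  2.072e+00  1.000e-03  1.210e+00 -1.282e+00]
```

View pics/side10z.png

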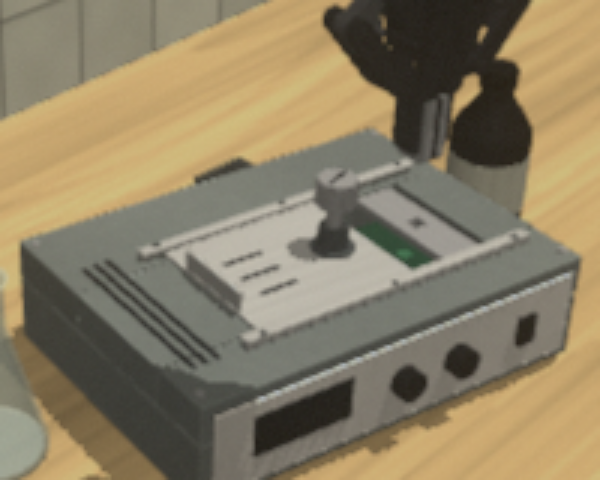

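View pics/top10.png

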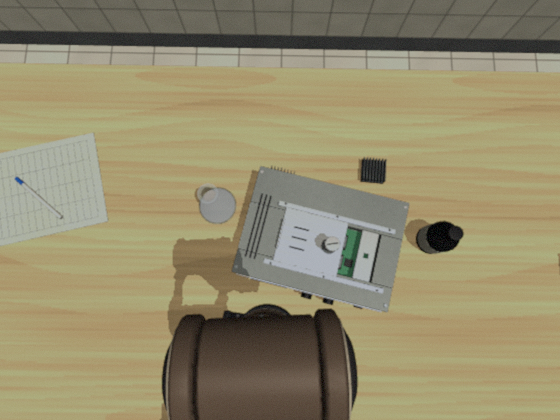

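Hatch open: head at top (331.5,244) and side (352.7,198.7), circuit board exposed, and flask, bottle and heat sink unmoved.

```bash
python3 - <<'E'
from h import *
X,res=tri((331.5,244),(352.7,198.7));print(X,res)
p=onz('top',331.5,244,.141);q=onz('top',371,254.5,.127);e=p-q;print(e,np.linalg.norm(e[:2]))
st()
E
python3 -m inch '[[[0,0,0,0,0,0,255],[0,0,0,0,0,0,255]]]' |head -2
python3 -c "
from cell import *
print(hand_in())"
```

```text
[ 0.5396 -0.0423  0.1417] [array([0.5, 0.7]), array([-0.5, -0. ])]
[0.01702293 0.07487292 0.014     ] 0.07678368590001716
t 21.2667 pos [0.4144 0.0667 0.4254] R [[-0.002, 0.231, 0.973], [0.0, 0.973, -0.231], [-1.0, -0.0, -0.002]] F [ 0.17 -0.09 -0.25] T [ 0.   -0.    0.02] w -0.0002 q [ 0.056 -0.126  2.064  0.     1.206 -1.282]
t: 21.43
eef_pos: [0.4165, 0.0662, 0.4268]
the job is handed in; nothing more can be done
None
```

The hatch is open against its stop, the screw is held out by its thread, and I handed the job in at about 21.4 s of the 67 s allowed.

- **Screw:** It met the thread at about 4.2 mm. I wound it anticlockwise about 4.8 rad, to about 16 mm out. The pull stayed mostly 1 to 5 N above the spring. After release it stood about 14.5 mm out, so its nose was clear of the plate by about 1.5 mm.
- **Hatch:** I pushed the lip with the fingers shut, against 1 to 2 N, until the force rose to about 9 N at the stop.
- **Last checks:** The two camera views put the top of the screw head at 141.7 mm, about 14.7 mm out. The screw had moved about 77 mm in the top view, against a nominal 75 mm, which is within calibration error. The flask, bottle and heat sink look unmoved, and the arm is clear of everything.
- **What disagreed:** The gripper read 26.6 mm on the 28 mm head. Side forces of 3 to 5 N built up while winding because the grip was slightly off centre, and I corrected for them as I went. The camera height of the head top before I started read 123 mm, against 127 mm from the text and from the depth picture. Forces at the thread and nose could not be read directly. I only had the wrist force, at most about 12 N in total.

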